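# Crank the rack clamp shut

## Robot

A 6-joint arm with a two-finger parallel gripper is mounted at the origin on the work surface. World frame = base frame: x ahead of the robot, y to its left, z up, the work surface at z = 0. Lengths are in mm, angles in rad, forces in N, time in s.
With the tool pointing down it reaches from about 400 to 825 mm from the base axis. Payload 7 kg.
Tool frame: the origin (TCP) lies at the very end of the fingers, on their centre line; the grasp point (between the pads) lies 19 mm behind it; z points along the fingers, y is the direction in which the jaws open and shut (so a half turn about z gives the same grasp; the last joint's range is limited). The gripper opens to 88 mm and grips with 3 to 60 N. Pads are 19 mm wide; open, the fingers measure 130 mm over their backs; the gripper's body (78 mm by 193 mm) begins 47 mm behind the grasp point.
Start: joints at [-0.845, 0.359, 0.012, 0, -1.224, -0.288], TCP at [286.136, -611.327, 188.561] pointing down, gripper open.
Joint ranges: [-3.07, 3.07], [-1.43, 2.12], [-1.02, 1.25], [-3.03, 1.67], [-3.05, -0], [-3.03, 3.03]. Speed limits (rad/s): [2.39, 2.39, 3.01, 3.14, 3.14, 3.14].

## Interface

Orientations are given as a unit quaternion [x, y, z, w].
In Python, from plant import bot gives the robot as it stands. Calls block until the motion is done:
- bot.move_ptp(position, orientation): joint-space move of the TCP to a pose.
- bot.line_to(position, velocity=150, ori=None): straight line of the TCP; ori=None keeps the orientation; velocity is the mean speed in mm/s.
- bot.move_joints(angles): joint-space move.
- bot.move_gripper(opening, force=None): finger opening in mm; force is the grip in N (None keeps the last); returns when the fingers have stopped.
- bot.pause(seconds).
- bot.solve_ik(position, orientation): joint angles nearest the present ones, or None.
- bot.read_state(): the state.
- bot.camera(name): name is "scene" or "side" or "wrist"; returns the picture (400x640x3 uint8, red, green, blue); there is no depth.
- bot.get_calibration(name): a dict with "fx", "fy", "cx", "cy" (pixels), "view" (4x4, takes a point from world to camera coordinates); the wrist camera has in their place "T_tool_cam" (4x4, takes a point from camera to tool coordinates, whose origin is the TCP and whose axes are the flange's). Camera axes: x right, y up, looking along -z (the intrinsics and any distortion apply to the point x, -y, -z); pixel columns grow to the right and rows downward; lengths in mm; the calibration is good to about 2 mm. A picture is of the moment at which its call begins: read the wrist's pose just before it. get_calibration takes no time and is no camera call.
A pose or a line that the arm cannot do raises bot.Unreachable and nothing moves.
- bot.close_job(): hands the job in, once; it reports no verdict.
The state is a dict: "t": time; "joint_pos": joint angles; "qvel": joint speeds; "tau": joint torques, N m; "tcp_pos": TCP position; "eef_rot": TCP orientation; "contact_force": force on the tool from outside, world axes, zero at the start; "moment": the same for the moment, N m; "width": finger opening in mm.
Only numpy, scipy, OpenCV 4.12 (cv2) and the standard library are available. Lean on these libraries where they do the work, as an engineer would, in place of code of your own. Each camera call takes 0.05 s, during which the arm holds its last target.

## Task

Stand the loose hand crank on the square shaft end of the bench clamp, eased fully home without ramming it, and wind it clockwise (seen from above) until the tube rack is held firmly between the clamp's two jaws. Tighten it by feel and gently: the rack is plastic and cracks if forced. Move the jaw with the crank only, do not touch the rack or the jaws by hand, leave the other things on the bench where they are, and leave the crank on the shaft.

Things in the scene. Friction and masses are not known exactly. Their poses are not given: they have to be found in the camera images.
- crank: Loose steel hand crank, 0.28 kg, standing on its hub. Origin: centre of the hub's underside, z up. Hub: square block 28 x 28 mm, 46 mm high, faces parallel to the crank's x and y. Flat arm (16 mm wide, 29 to 37 mm above the underside) along +x to x = 59 mm. The hub can be pinched from above across its two faces beside the arm (along y).
- socket (a point): Centre of the mouth of the square socket in the underside of the crank's hub (same point and axes as the crank's origin). Socket 15.2 mm wide (0.6 mm of play a side on the shaft; 0.8 mm chamfer at the mouth), 26 mm deep, sides parallel to the hub's faces.
- knob_mid (a point): Centre of the crank's black upright knob (20 mm in diameter, 45 mm high, spinning freely on its pin): 50 mm from the hub's axis along the crank's +x and 61.5 mm above the hub's underside. The axes here spin with the knob.
- clamp: Bench clamp, fixed. Origin: on the bench, under the axis of its upright shaft; z up. Bed 120 mm wide (x -60 to 60), y -45 to 220 mm, 40 mm high; gearbox 80 x 80 mm, 85 mm high, centred on the shaft; on it a round collar, 34 mm in diameter, up to 92 mm, on which the hub rests when fully home. The jaws stand on the bed beyond the gearbox, towards +y.
- shaft_end (a point): Top centre of the clamp's upright shaft, 116 mm above the bench; the point turns with it. 14 mm square, sides parallel to this point's x and y (the crank fits in any quarter turn), 24 mm tall above the collar. Crank fully home: hub's underside 24 mm below this point.
- drive (a point): Point on the shaft's axis at the top of the collar. Clockwise from above closes the clamp, 16 mm of jaw travel a turn, 1.5 to 3 turns in all. The shaft turns freely with 1.6 N at the knob and stays where left. Once the rack meets both jaws the push rises steeply: while turning, 4 to 7 N is a firm hold (it reads up to 3 N less when you pause), and the rack cracks at about 12 N.
- jaw: Moving jaw, steel, 100 mm wide, 18 mm thick. Origin: on the bed (40 mm above the bench), on the face that meets the rack; it moves along the clamp's +y when the shaft is turned clockwise.
- far_jaw: Far jaw, steel, 100 mm wide, 45 mm high, bolted at a different place along the bed each time. Origin: on the bed, on the face towards the rack; that face looks to -y.
- rack: White plastic tube rack with grey capped tubes, one rigid piece, 80 (x) x 60 (y) x 42 mm high, 52 mm over the caps, 0.2 to 0.42 kg, standing loose on the bed between the jaws. Origin: centre of its underside.
- spanner: Bystander: flat open-ended spanner, 150 mm, lying on the bench.
- tip_box: Bystander: yellow box of pipette tips, 120 x 80 x 51 mm. Origin: centre of its underside.
- amber_bottle: Bystander: amber bottle, 64 mm in diameter, 130 mm high. Origin: centre of its underside.
- jar: Bystander: white jar with a lid, 56 mm in diameter, 60 mm high. Origin: centre of its underside.
- beaker: Bystander: open glass beaker, 68 mm in diameter, 85 mm high. Origin: centre of its underside.
- vial: Bystander: small clear vial, 26 mm in diameter, 50 mm high. Origin: centre of its underside.
There are look-alikes about, which are no part of the job. Leave any red look-alike of the crank alone.

How it is judged (in metres and radians):
On the way, in this order (a step that is already met when the one before it is completed fails the run):
1. the crank is fully home on the square shaft (z of crank in the frame of shaft_end below -0.0205 m and horizontal distance between crank and shaft_end below 0.004 m and angle between crank's own z axis and vertical below 0.08 rad), for 0.2 s.
2. the jaw, wound by the seated crank, holds the rack against the far jaw (all of step 1 and contact force between jaw and rack above 15 N and contact force between far_jaw and rack above 12 N), for 0.2 s.
At the end, for the whole second after the job is handed in: The crank stands fully home on the shaft (hub within 3.5 mm of the collar and 4 mm of the axis, tilt under 0.08 rad) and at rest, and the rack is upright and at rest, held between the jaws with at least 15 N (all of step 2 and angle between rack's own z axis and vertical below 0.05 rad and linear speed of each of crank, rack below 0.02 m/s); the robot touches nothing.
It fails at once if the crank is rammed or wrenched against the clamp with more than 60 N while the rack is not yet squeezed (contact force between crank and clamp above 60 N and contact force between jaw and rack below 8 N).
It fails at once if the rack is squeezed with more than 200 N (cracked) (contact force between any of jaw, far_jaw and rack above 200 N).
It fails at once if the rack or a jaw is pushed by hand (over 3 N) (contact force between any of the fingers, the arm and rack above 3 N or contact force between any of the fingers, the arm and jaw above 3 N or contact force between any of the fingers, the arm and far_jaw above 3 N).
It fails at once if a bystander is moved by more than 20 mm (distance of any of spanner, tip_box, amber_bottle, jar, beaker, vial from where it was at the start of the episode above 0.02 m).
It also fails if it takes over 72 s, if anything falls off the work surface, if the arm or the gripper's body presses on something with over 40 N, if the wrist force passes 120 N, or if a joint passes its speed limit or range.

## Working session

There is one attempt and no reset: what is moved stays moved. The work goes in short steps, each a Python script; the robot and the scene stay as the last script left them, time stands still between calls to the robot, and variables do not carry over. Pictures are saved under pics/ and viewed, and the job is handed in when it is done.

```bash
ls; mkdir -p pics; python3 - <<'E'
from plant import bot
import cv2,numpy as np
np.set_printoptions(suppress=True,precision=4)
s=bot.read_state();print({k:(np.round(v,3) if not isinstance(v,dict) else v) for k,v in s.items()})
for n in ["scene","side","wrist"]:
    im=bot.camera(n);cv2.imwrite(f"pics/{n}0.png",im[:,:,::-1]);print(n,bot.get_calibration(n))
E
```

```text
pics
{'t': np.float64(0.0), 'joint_pos': array([-0.845,  0.359,  0.011, -0.   , -1.224, -0.288]), 'qvel': array([-0.001,  0.   ,  0.001, -0.   , -0.   , -0.001]), 'tau': array([  0.   , -58.272,  29.306,   6.997,   0.007,  -0.   ]), 'tcp_pos': array([ 285.925, -610.854,  187.654]), 'eef_rot': array([-0.217,  0.976,  0.001, -0.   ]), 'contact_force': array([-0.554,  0.033,  0.632]), 'moment': array([ 0.017, -0.075,  0.014]), 'width': np.float64(87.345)}
scene {'fx': 469.69744837548785, 'fy': 469.69744837548785, 'cx': 315.80466905716196, 'cy': 203.69281962369217, 'view': array([[    0.7544,     0.6564,    -0.0006,  -413.9392],
       [   -0.5473,     0.6295,     0.5514,   256.3402],
       [    0.3624,    -0.4156,     0.8342, -1519.2033],
       [    0.    ,     0.    ,     0.    ,     1.    ]])}
side {'fx': 461.19036559033174, 'fy': 461.19036559033174, 'cx': 318.8085971704519, 'cy': 193.64757566344431, 'view': array([[   -0.991 ,    -0.1339,     0.    ,   558.7732],
       [    0.097 ,    -0.718 ,     0.6892,  -147.6939],
       [   -0.0923,     0.683 ,     0.7246, -1057.8695],
       [    0.    ,     0.    ,     0.    ,     1.    ]])}
wrist {'fx': 276.6663118463834, 'fy': 276.6663118463834, 'cx': 320.7614003212348, 'cy': 195.7163554667642, 'T_tool_cam': array([[   0.0002,    0.9614,    0.2752,   75.863 ],
       [   1.    ,   -0.0001,   -0.0002,   -0.5958],
       [  -0.0001,    0.2752,   -0.9614, -196.9374],
       [   0.    ,    0.    ,    0.    ,    1.    ]])}
```

View pics/scene0.png

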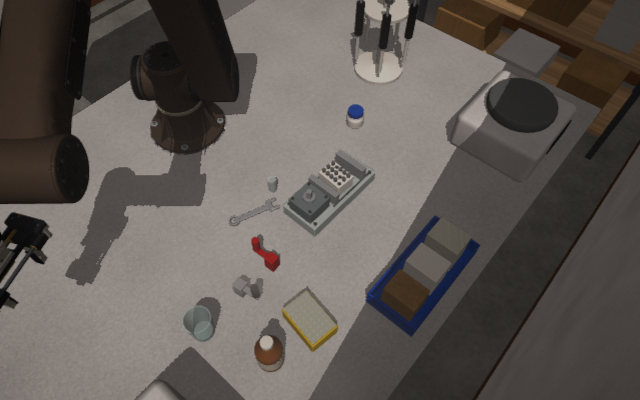

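View pics/side0.png

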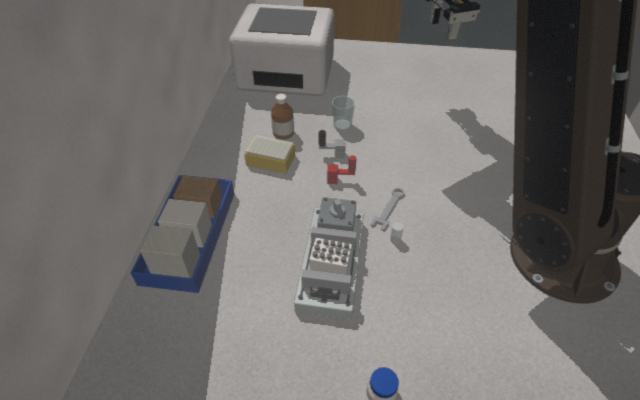

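View pics/wrist0.png

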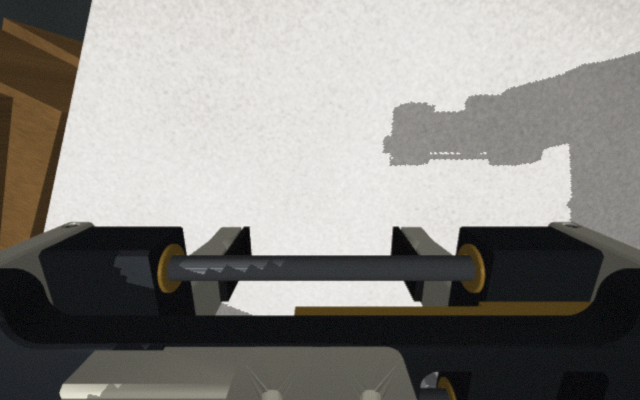

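Candidates for the crank:
- The grey crank at scene (247,287) / side (338,148), which has a black knob at side (322,137). I choose this one.
- The red look-alike at scene (265,252) / side (341,170), which I leave alone.
- The spanner at scene (255,212).

The shaft is at scene (309,192) / side (338,208). Next I check the choice in close crops.

```bash
cat > h.py <<'E'
import numpy as np, cv2
from scipy.spatial.transform import Rotation as R
from plant import bot
np.set_printoptions(suppress=True,precision=3)
def cam_wrist(s,c):
    T=np.eye(4);T[:3,:3]=R.from_quat(s['eef_rot']).as_matrix();T[:3,3]=s['tcp_pos']
    return np.linalg.inv(T@np.array(c['T_tool_cam']))
def proj(c,P,view=None):
    V=np.array(c['view']) if view is None else view
    p=np.atleast_2d(P)@V[:3,:3].T+V[:3,3]
    return np.c_[c['cx']+c['fx']*p[:,0]/-p[:,2], c['cy']-c['fy']*p[:,1]/-p[:,2]]
def ray(c,uv,z,view=None):
    V=np.array(c['view']) if view is None else view
    d=np.array([(uv[0]-c['cx'])/c['fx'],-(uv[1]-c['cy'])/c['fy'],-1.])
    o=-V[:3,:3].T@V[:3,3]; d=V[:3,:3].T@d
    return o+d*(z-o[2])/d[2]
def tri(c1,uv1,c2,uv2,v1=None,v2=None):
    a=ray(c1,uv1,0,v1);b=ray(c1,uv1,100,v1);e=ray(c2,uv2,0,v2);f=ray(c2,uv2,100,v2)
    d1=(b-a)/np.linalg.norm(b-a);d2=(f-e)/np.linalg.norm(f-e)
    t=np.linalg.lstsq(np.c_[d1,-d2],e-a,rcond=None)[0]
    p,q=a+t[0]*d1,e+t[1]*d2
    return (p+q)/2,np.linalg.norm(p-q)
def crop(n,name,u0,v0,u1,v1,k,im=None):
    if im is None: im=bot.camera(n)[:,:,::-1]
    o=cv2.resize(im[v0:v1,u0:u1],None,fx=k,fy=k,interpolation=cv2.INTER_CUBIC)
    cv2.imwrite(f"pics/{name}.png",o)
def down(phi): # tool z down, tool y dir (jaw axis) at world angle phi
    y=np.array([np.cos(phi),np.sin(phi),0]);z=np.array([0,0,-1.]);x=np.cross(y,z)
    return R.from_matrix(np.c_[x,y,z]).as_quat()
E
python3 - <<'E'
from h import *
a=cv2.imread('pics/scene0.png');b=cv2.imread('pics/side0.png')
o1=cv2.resize(a[160:310,215:335],None,fx=3.3,fy=3.3,interpolation=cv2.INTER_CUBIC)
o2=cv2.resize(b[120:270,290:410],None,fx=3.3,fy=3.3,interpolation=cv2.INTER_CUBIC)
cv2.imwrite('pics/c0.png',np.hstack([o1,o2]))
cs,cd=[bot.get_calibration(n) for n in('scene','side')]
print('hub',tri(cs,(241,282),cd,(341,145)),'shaft',tri(cs,(309,189),cd,(338,203)))
E
```

```text
hub (array([ 542.021, -279.889,   39.671]), np.float64(4.3178794879739275)) shaft (array([520.538,   5.047, 116.257]), np.float64(0.26298213540273097))
```

View pics/c0.png

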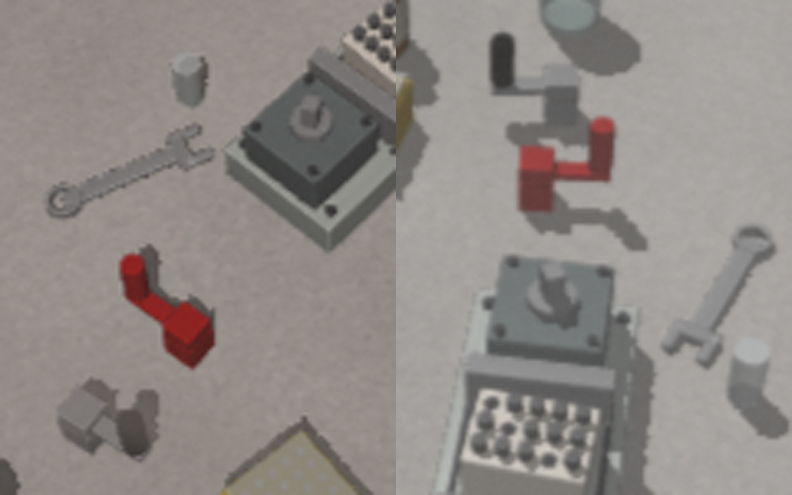

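Confirmed: the grey hub with the black knob is the crank, and the red one is the decoy. Next are wrist views from above for exact poses.

```bash
python3 - <<'E'
from h import *
cs,cd=[bot.get_calibration(n) for n in('scene','side')]
print('knob top',tri(cs,(258,280),cd,(322,132)))
print('bottle',tri(cs,(266,342),cd,(282,98)),'beaker',ray(cs,(203,330),0),ray(cd,(343,125),0))
print('red hub',tri(cs,(271,256),cd,(333,168)),'redknob',tri(cs,(255,240),cd,(352,157)))
for z in (330,300):
  for phi in np.linspace(-np.pi,np.pi,9):
    q=bot.solve_ik([545,-278,z],down(phi)); print(z,phi,None if q is None else np.array(q))
E
```

```text
knob top (array([ 592.358, -261.884,   94.382]), np.float64(3.517354402350688))
bottle (array([ 717.862, -360.099,  122.624]), np.float64(4.521863654408633)) beaker [ 548.891 -419.451    0.   ] [ 546.863 -421.189    0.   ]
red hub (array([ 551.782, -180.022,   45.367]), np.float64(1.7615990305878417)) redknob (array([ 505.19 , -186.17 ,   83.537]), np.float64(2.6259509896370425))
330 -3.141592653589793 [-0.153  0.2    0.108  0.    -1.479  0.153]
330 -2.356194490192345 [-0.153  0.2    0.108  0.    -1.479  0.938]
330 -1.5707963267948966 [-0.153  0.2    0.108  0.    -1.479  1.724]
330 -0.7853981633974483 [-0.153  0.2    0.108  0.    -1.479  2.509]
330 0.0 [-0.153  0.2    0.108  0.    -1.479 -2.989]
330 0.7853981633974483 [-0.153  0.2    0.108  0.    -1.479 -2.203]
330 1.5707963267948966 [-0.153  0.2    0.108  0.    -1.479 -1.418]
330 2.356194490192345 [-0.153  0.2    0.108  0.    -1.479 -0.633]
330 3.141592653589793 [-0.153  0.2    0.108  0.    -1.479  0.153]
300 -3.141592653589793 [-0.153  0.206  0.051  0.    -1.416  0.153]
300 -2.356194490192345 [-0.153  0.206  0.051  0.    -1.416  0.938]
300 -1.5707963267948966 [-0.153  0.206  0.051  0.    -1.416  1.724]
300 -0.7853981633974483 [-0.153  0.206  0.051  0.    -1.416  2.509]
300 0.0 [-0.153  0.206  0.051  0.    -1.416 -2.989]
300 0.7853981633974483 [-0.153  0.206  0.051  0.    -1.416 -2.203]
300 1.5707963267948966 [-0.153  0.206  0.051  0.    -1.416 -1.418]
300 2.356194490192345 [-0.153  0.206  0.051  0.    -1.416 -0.633]
300 3.141592653589793 [-0.153  0.206  0.051  0.    -1.416  0.153]
```

```bash
python3 - <<'E'
from h import *
ph=np.deg2rad(110)
bot.move_ptp([543,-279,140],down(ph))
s=bot.read_state();im=bot.camera('wrist')[:,:,::-1];cv2.imwrite('pics/w1.png',im)
np.save('s1.npy',s,allow_pickle=True);print(s['t'],s['tcp_pos'])
crop('',"w1c",220,90,480,260,3,im)
E
```

```text
1.7083 [ 542.747 -279.776  140.143]
```

View pics/w1.png

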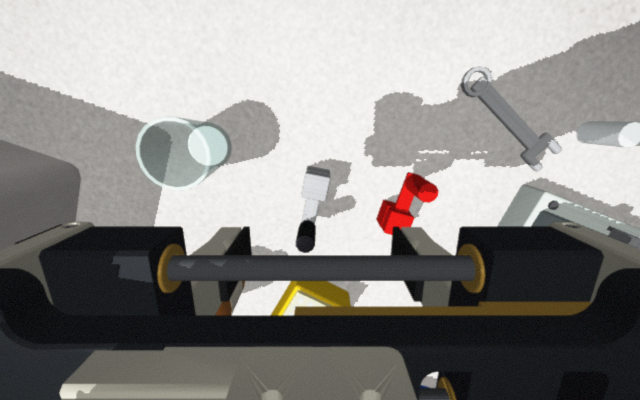

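View pics/w1c.png

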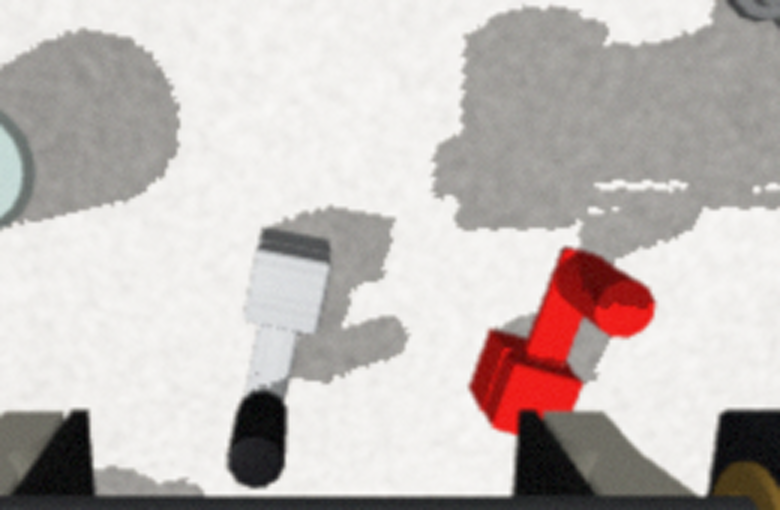

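Hub top corners in the full wrist image: about (307,172), (330,178), (326,201), (302,196). The black knob is at (305,243).

```bash
cat >> h.py <<'E'
def fitcorners(pts,s,z,c):
    V=cam_wrist(s,c);P=np.array([ray(c,p,z,V) for p in pts]);
    d=(P[1]-P[0]+P[2]-P[3]);e=(P[2]-P[1]+P[3]-P[0])
    return P.mean(0),np.rad2deg(np.arctan2(d[1],d[0])),np.rad2deg(np.arctan2(e[1],e[0])),np.linalg.norm(d)/2,np.linalg.norm(e)/2
E
python3 - <<'E'
from h import *
s=np.load('s1.npy',allow_pickle=True).item();c=bot.get_calibration('wrist')
cr=np.array([[260,247],[330,264],[317,333],[246,318]])
pts=(cr+.5)/3+[220,90]-.5
print(fitcorners(pts,s,46,c))
V=cam_wrist(s,c)
kt=(np.array([256,462])+.5)/3+[220,90]-.5
print('knob',ray(c,kt,84,V),ray(c,(np.array([255,455])+.5)/3+[220,90]-.5,84,V))
E
```

```text
(array([ 542.294, -286.472,   46.   ]), np.float64(96.81048826178899), np.float64(9.086154921379928), np.float64(26.13738264036794), np.float64(26.540785106296767))
knob [ 592.15  -279.368   84.   ] [ 589.853 -280.514   84.   ]
```

```bash
python3 - <<'E'
from h import *
bot.line_to([542.3,-286,126],200,down(np.deg2rad(98)))
bot.pause(.15)
s=bot.read_state();im=bot.camera('wrist')[:,:,::-1];cv2.imwrite('pics/w2.png',im)
np.save('s2.npy',s,allow_pickle=True);print(s['t'],s['tcp_pos'])
crop('',"w2c",270,140,380,260,6.5,im)
E
```

```text
2.2667 [ 542.49  -286.348  126.553]
```

View pics/w2c.png

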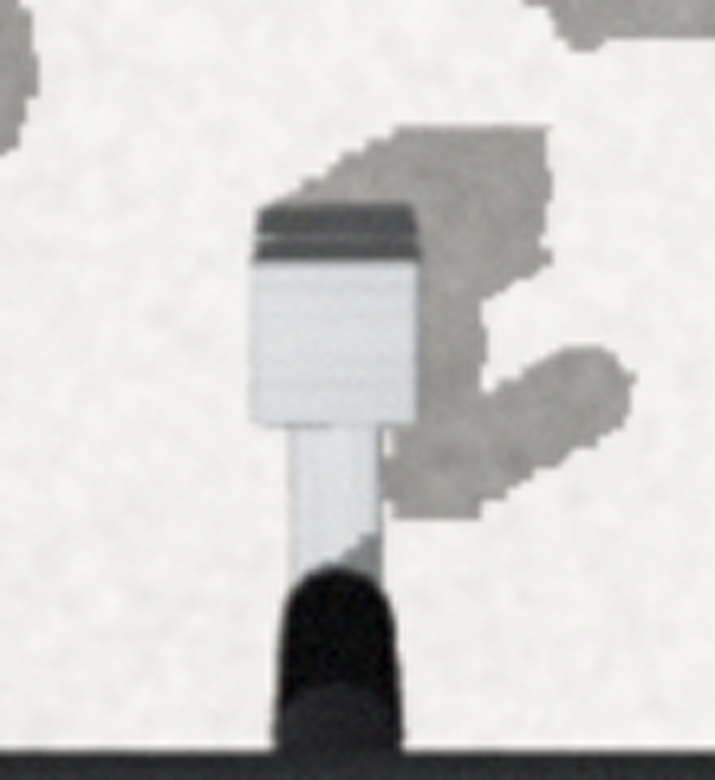

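Hub square in the picture, centre at crop (334,343), i.e. full-image (321,192). Now the shaft, seen from the same relative height (116+80).

```bash
python3 - <<'E'
from h import *
s=np.load('s2.npy',allow_pickle=True).item();c=bot.get_calibration('wrist')
f=lambda p:(np.array(p)+.5)/6.5+[270,140]-.5
print(fitcorners([f(p) for p in [(252.5,261),(419,261.5),(415,425),(250,424)]],s,46,c))
V=cam_wrist(s,c);print(ray(c,f((334,343)),46,V))
P=s['tcp_pos']
bot.line_to([P[0],P[1],196],250)
bot.line_to([520.5,5,196],250,down(np.deg2rad(98)))
bot.pause(.15)
s=bot.read_state();im=bot.camera('wrist')[:,:,::-1];cv2.imwrite('pics/w3.png',im)
np.save('s3.npy',s,allow_pickle=True);print(s['t'],s['tcp_pos'])
crop('',"w3c",270,130,380,230,6.5,im)
crop('side',"sd3",240,150,440,320,4)
E
```

```text
(array([ 542.966, -287.096,   46.   ]), np.float64(97.8644205702757), np.float64(7.044860099284801), np.float64(26.51310680615351), np.float64(27.07798601603483))
[ 542.815 -287.135   46.   ]
4.2167 [520.503   4.111 195.879]
```

View pics/w3c.png

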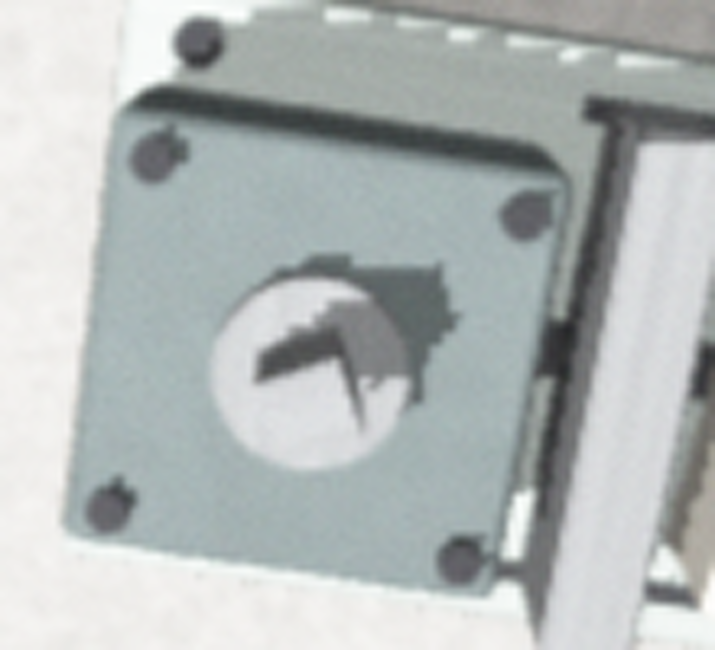

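View pics/w3.png

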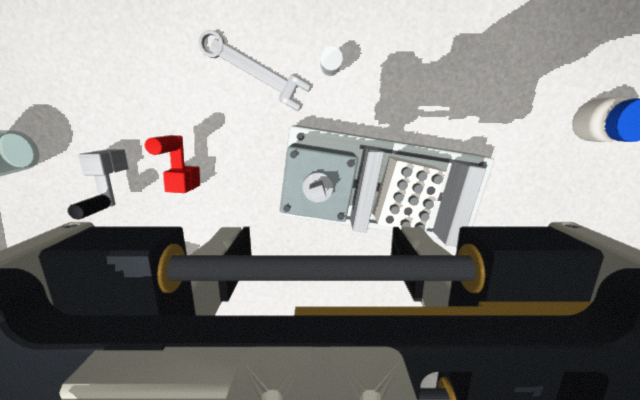

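```bash
python3 - <<'E'
from h import *
im=cv2.imread('pics/w3.png')[165:210,298:340].astype(float)
print(im.min(),im.max())
g=np.clip((im-190)*255/50,0,255).astype(np.uint8)
h=np.clip(im,0,255).astype(np.uint8)
o=np.hstack([cv2.resize(x,None,fx=9,fy=9,interpolation=cv2.INTER_CUBIC) for x in (h,g)])
cv2.imwrite('pics/w3e.png',o);print(o.shape)
E
```

```text
77.0 227.0
(405, 756, 3)
```

View pics/w3e.png

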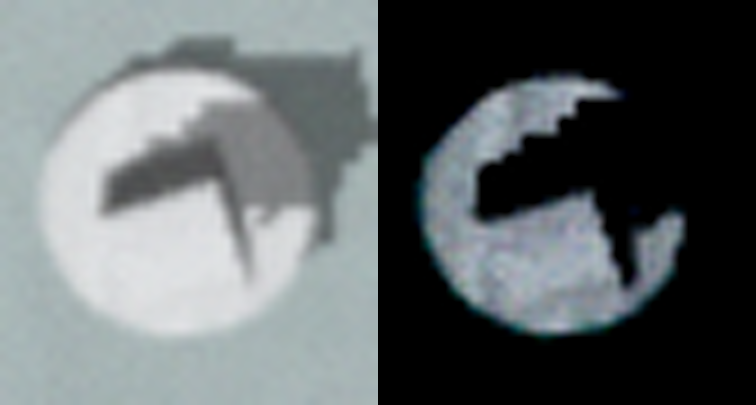

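View pics/sd3.png

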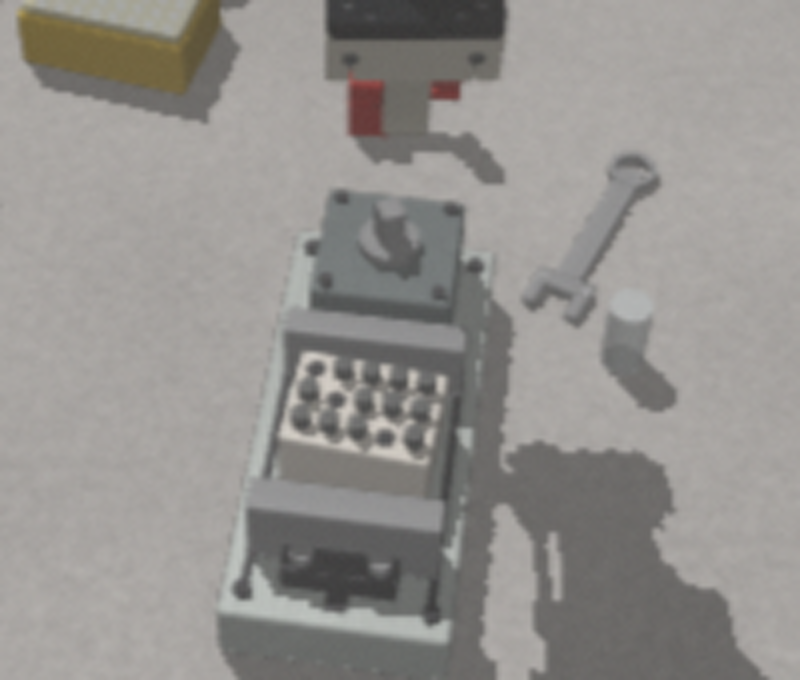

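```bash
python3 - <<'E'
from h import *
s=np.load('s3.npy',allow_pickle=True).item();c=bot.get_calibration('wrist');V=cam_wrist(s,c)
f=lambda p:(np.array(p)+.5)/9+[298,165]-.5
print(fitcorners([f(p) for p in [(101,216),(215,178),(249,285),(135,323)]],s,116,c))
g=lambda p:(np.array(p)+.5)/6.5+[270,130]-.5
print('collar',ray(c,f((178,202)),92,V),'circle w3c',ray(c,g((312,373)),92,V))
print('gearbox screws',np.mean([ray(c,g(p),85,V) for p in[(152,158),(526,215),(463,560),(109,507)]],0))
a,b,d,e=[ray(c,g(p),85,V) for p in[(152,158),(526,215),(463,560),(109,507)]]
print(np.rad2deg(np.arctan2(*(b-a)[1::-1])),np.rad2deg(np.arctan2(*(d-e)[1::-1])),np.rad2deg(np.arctan2(*(e-a)[1::-1])))
sd=bot.get_calibration('side');h=lambda p:(np.array(p)+.5)/4+[240,150]-.5
E
```

```text
(array([521.225,  -0.755, 116.   ]), np.float64(116.97327986545291), np.float64(24.780399588394687), np.float64(13.915787637413796), np.float64(13.354360231046504))
collar [521.461  -0.66   92.   ] circle w3c [521.379  -0.396  92.   ]
gearbox screws [521.657  -0.336  85.   ]
89.25876698993501 88.92785438280676 -0.6641410453504236
```

```bash
python3 - <<'E'
from h import *
bot.move_gripper(60)
q=down(np.deg2rad(97.5))
bot.line_to([535,-200,180],350,q)
bot.line_to([542.9,-287.1,130],250,q)
bot.line_to([542.9,-287.1,40],150)
bot.line_to([542.9,-287.1,24],40)
s=bot.read_state();print(s['t'],s['tcp_pos'],s['contact_force'])
e=np.array([542.9,-287.1,23.5])-s['tcp_pos']
bot.line_to(np.array([542.9,-287.1,23.5])+e*[1,1,1],20)
s=bot.read_state();print(s['t'],s['tcp_pos'],s['contact_force'])
bot.move_gripper(20,25)
s=bot.read_state();print(s['t'],s['tcp_pos'],s['contact_force'],s['width'])
crop('side',"sd4",240,60,440,210,4)
crop('wrist','w4',240,130,400,260,5)
E
```

```text
7.6083 [ 542.781 -287.186   23.793] [0.067 0.632 0.329]
7.8583 [ 543.095 -287.039   23.295] [-0.068 -1.077  0.396]
8.7083 [ 543.025 -286.995   23.221] [-0.558 -0.188 -0.69 ] 19.714424118843645
```

View pics/sd4.png

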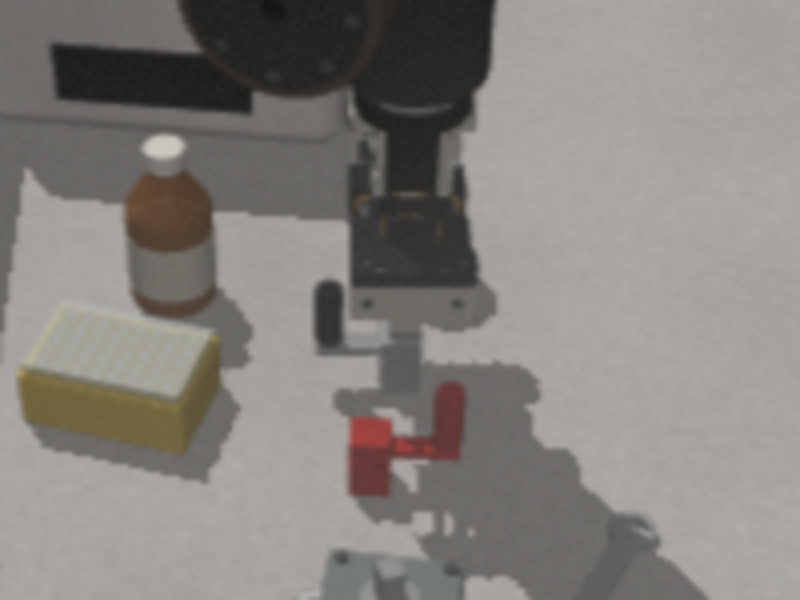

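View pics/w4.png

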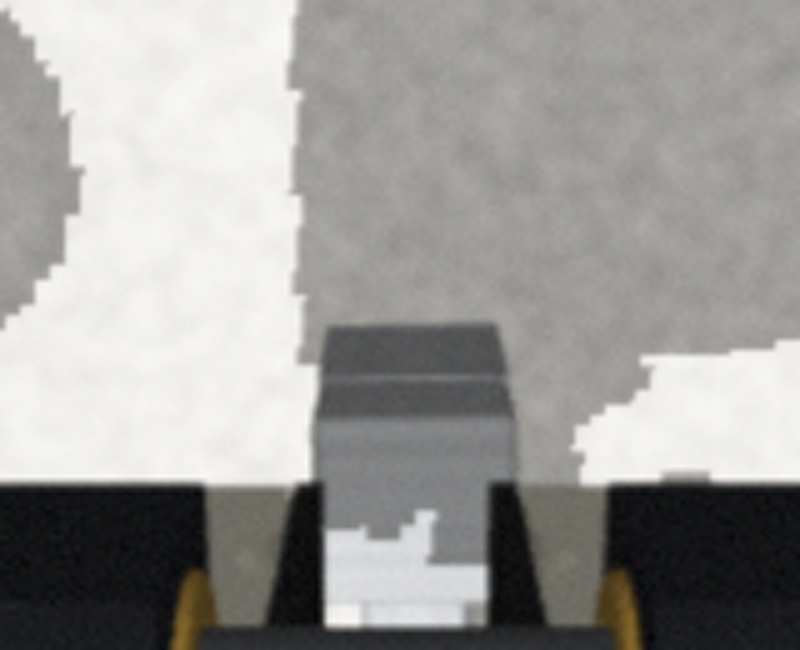

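```bash
python3 - <<'E'
from h import *
sd=bot.get_calibration('side')
s=bot.read_state();print(s['t'],s['tcp_pos'],s['width'],s['contact_force'])
p=s['tcp_pos']
for z in (0,23,46,60,89):
    print(z,(proj(sd,[[p[0],p[1],z],[p[0],p[1]+14,z]])-[240,60])*4)
c=bot.get_calibration('wrist');V=cam_wrist(s,c)
print((proj(c,[[p[0],p[1],z] for z in (23,46)],V)-[240,130])*5)
crop('scene','sc4',200,230,300,330,6)
E
```

```text
8.8083 [ 543.024 -287.016   23.216] 20.05630411909275 [ 1.108 -0.711 -1.34 ]
0 [[398.794 377.449]
 [396.74  390.615]]
23 [[399.876 352.699]
 [397.803 365.851]]
46 [[400.987 327.3  ]
 [398.895 340.434]]
60 [[401.677 311.511]
 [399.573 324.63 ]]
89 [[403.143 277.983]
 [401.015 291.066]]
[[410.545 449.863]
 [411.353 510.619]]
```

View pics/sc4.png

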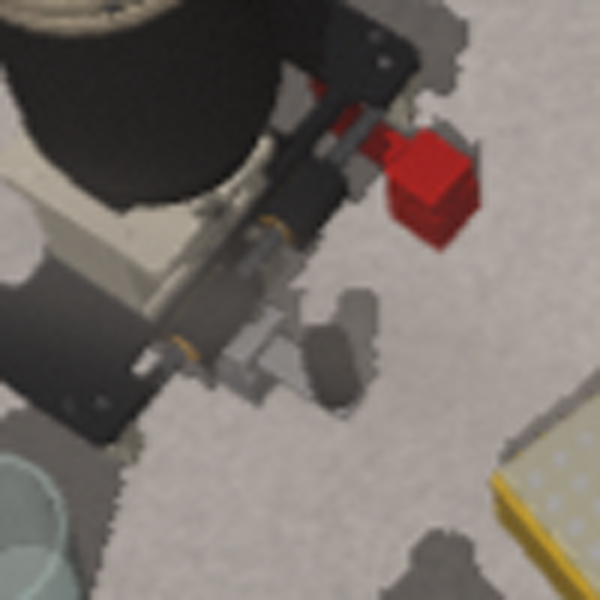

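```bash
python3 - <<'E'
from h import *
bot.move_gripper(12,10)
s=bot.read_state();print(s['t'],s['tcp_pos'],s['width'],s['contact_force'])
crop('wrist','w5',240,130,400,260,5)
E
```

```text
9.2917 [ 543.012 -287.029   23.197] 12.093959680332144 [-0.232  0.29  -0.163]
```

View pics/w5.png

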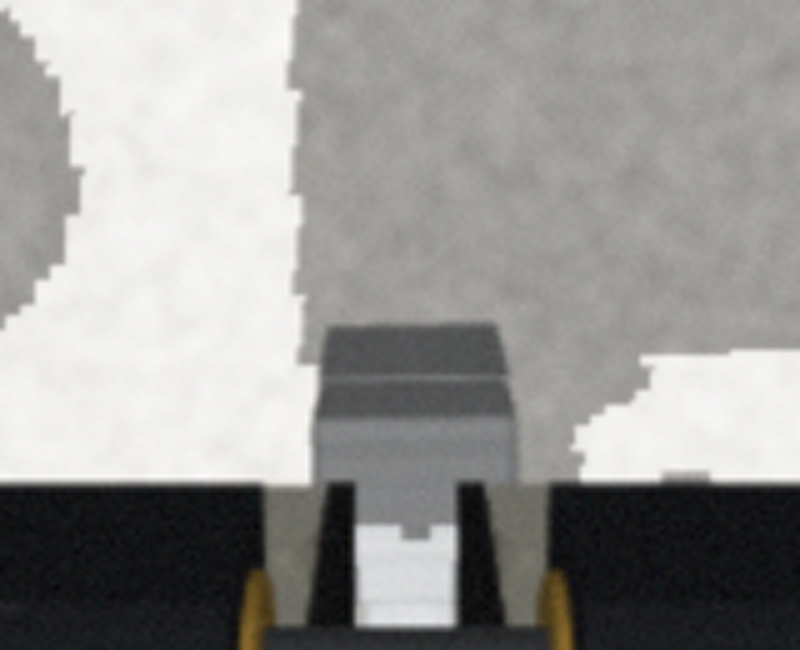

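The fingers closed freely to 12 mm, so they're above the hub and the real tips sit higher than the stated TCP. I'll measure the offset by touching the hub top gently.

```bash
python3 - <<'E'
from h import *
f0=bot.read_state()['contact_force'][2];z=23.2
bot.pause(0.1)
while z>-2:
    z-=1; bot.line_to([542.9,-287.0,z],15)
    s=bot.read_state();f=s['contact_force']
    if f[2]-f0>3: break
print(s['t'],s['tcp_pos'],f,f0)
crop('side',"sd6",240,60,440,210,4)
E
```

```text
13.4417 [ 543.234 -287.196    8.316] [-1.756  1.762  9.195] -0.7399226334417895
```

View pics/sd6.png

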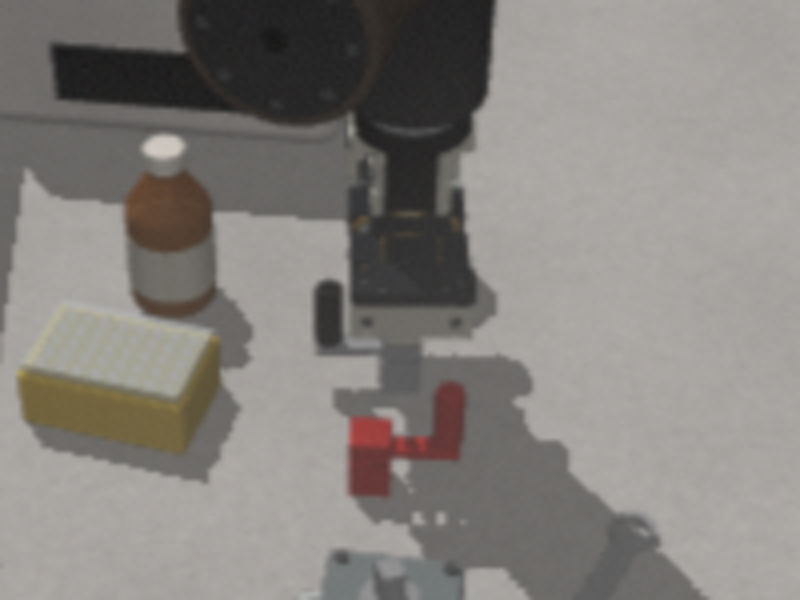

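```bash
python3 - <<'E'
from h import *
sd=bot.get_calibration('side')
a=np.deg2rad(98);d=np.array([np.cos(a),np.sin(a),0])
P=np.array([520.5,4.1,196])
for o in (44,65): 
  for z in (0,19,38,66): print(o,z,(proj(sd,P+d*o+[0,0,z])-[240,150])*4)
c=bot.get_calibration('wrist');s=np.load('s1.npy',allow_pickle=True).item();V=cam_wrist(s,c)
a=np.deg2rad(110);d=np.array([np.cos(a),np.sin(a),0]);x=np.array([-np.sin(a),np.cos(a),0])
for o in (43.7,):
  for z in (0,19,38,66): print(o,z,proj(c,[s['tcp_pos']+d*o+[0,0,z]+x*9.5,s['tcp_pos']+d*o+[0,0,z]-x*9.5],V))
print(bot.read_state()['contact_force'])
E
```

```text
44 0 [[399.761 168.519]]
44 19 [[401.031 142.084]]
44 38 [[402.339 114.843]]
44 66 [[404.341  73.151]]
65 0 [[401.322 199.057]]
65 19 [[402.635 172.664]]
65 38 [[403.99  145.453]]
65 66 [[406.064 103.781]]
43.7 0 [[380.383 208.177]
 [378.931 231.625]]
43.7 19 [[386.135 217.024]
 [384.392 242.437]]
43.7 38 [[393.116 227.761]
 [390.986 255.489]]
43.7 66 [[406.631 248.546]
 [403.643 280.547]]
[-1.912  1.67   8.621]
```

Contact shows the real fingertips are about 37.7 mm behind the reported TCP. Touch height, wrist view and side view all agree on that. I'll use tip z = tcp z + 37.7 from here on and grasp again.

```bash
python3 - <<'E'
from h import *
x,y=542.9,-287.1
bot.line_to([x,y,14],40)
bot.move_gripper(60)
print(bot.solve_ik([x,y,-14],down(np.deg2rad(97.5))) is not None)
bot.line_to([x,y,-14],45)
s=bot.read_state();print(s['t'],s['tcp_pos'],s['contact_force'])
bot.move_gripper(20,25)
s=bot.read_state();print(s['t'],s['tcp_pos'],s['contact_force'],s['width'])
np.save('s7.npy',s,allow_pickle=True)
crop('side',"sd7",240,60,440,210,4)
crop('wrist','w7',240,130,400,260,5)
E
```

```text
True
15.5333 [ 543.036 -287.17   -13.975] [ 1.093 -0.312 -0.418]
16.1583 [ 542.944 -287.024  -13.913] [0.436 1.536 2.144] 27.831216441287186
```

View pics/sd7.png

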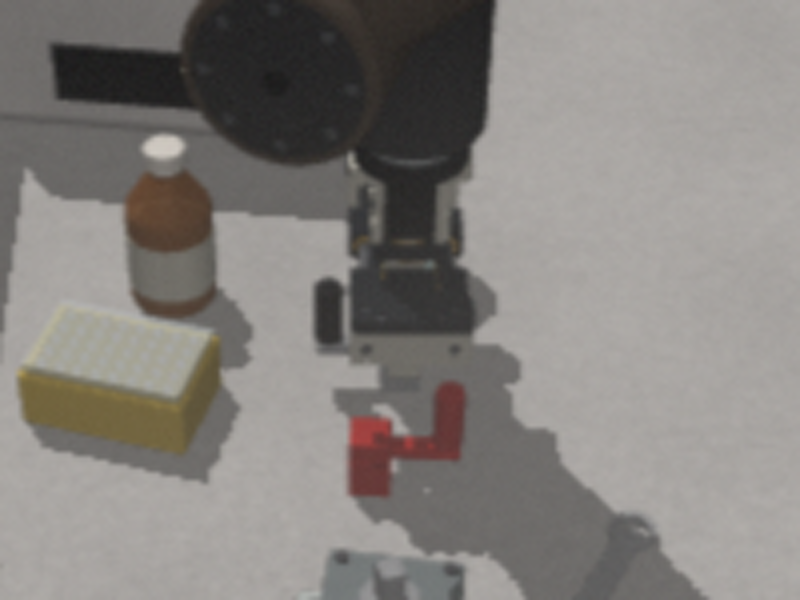

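View pics/w7.png

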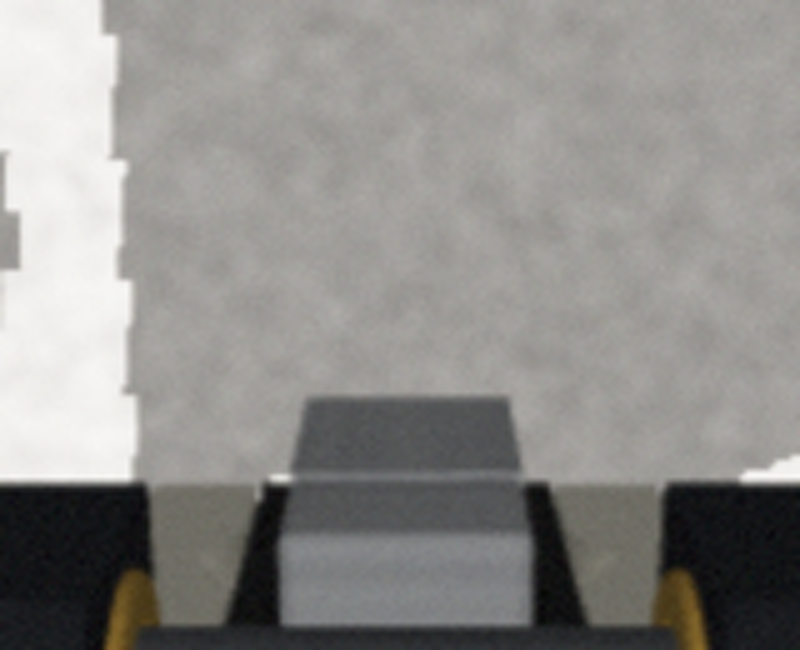

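```bash
python3 - <<'E'
from h import *
q=down(np.deg2rad(115.9)); X=np.array([521.4,-0.6])
bot.line_to([542.9,-287,120],250)
bot.line_to([X[0],X[1],120],250,q)
bot.line_to([X[0],X[1],106.5],60)
bot.pause(.2)
s=bot.read_state();print(s['t'],s['tcp_pos'],s['contact_force'],s['width'])
X=2*X-s['tcp_pos'][:2]
bot.line_to([X[0],X[1],105],20)
bot.pause(.1)
s=bot.read_state();print(s['t'],s['tcp_pos'],s['contact_force'],s['width'])
crop('side',"sd8",260,120,420,280,4)
crop('scene','sc8',250,120,370,240,5)
E
```

```text
18.8167 [521.56   -0.662 106.664] [-0.353 -0.243 -2.399] 27.674318907401503
19.1667 [521.251  -0.496 105.042] [-0.478 -0.305 -1.975] 27.906412987214
```

View pics/sd8.png

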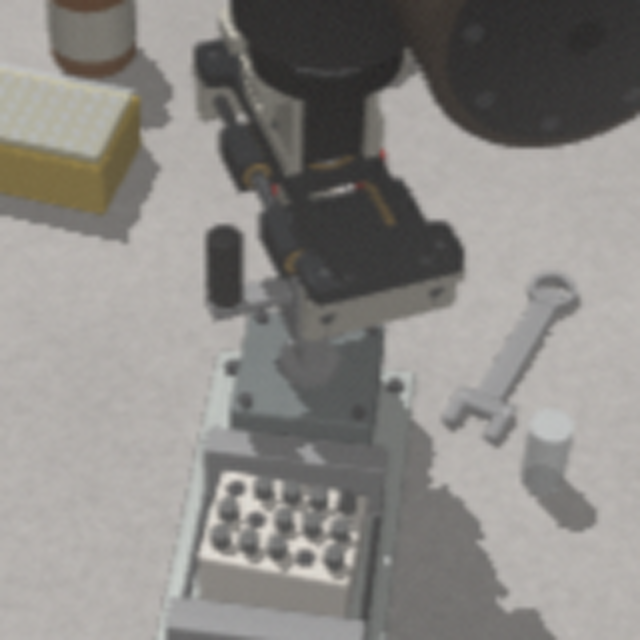

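View pics/sc8.png

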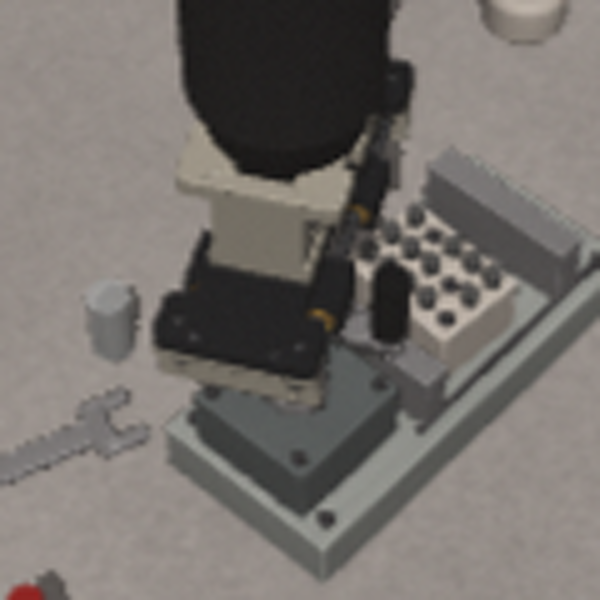

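```bash
cat >> h.py <<'E'
def descend(X,Y,z0,z1,base,lim=8,step=1.0,v=20):
    z=z0
    while z>z1:
        z-=step; bot.line_to([X,Y,z],v)
        s=bot.read_state();f=s['contact_force']-base
        if f[2]>lim or np.hypot(*f[:2])>12: break
    print('end',round(s['t'],2),s['tcp_pos'],f,s['moment'],z)
    return z,f
E
python3 - <<'E'
from h import *
s=bot.read_state();b=s['contact_force'];print(b,s['moment'])
X=np.array([521.4,-0.6])
e=X-s['tcp_pos'][:2]
X=X+0.5*e
z,f=descend(X[0],X[1],105,92,np.array([-.4,-.3,-2.2]))
E
```

```text
[ 0.634 -0.585 -3.12 ] [ 0.076  0.069 -0.022]
end 22.52 [521.414  -0.642  91.919] [0.32  0.409 0.471] [ 0.001  0.025 -0.016] 92.0
```

It slid 10 mm onto the shaft with no force. I continue to the collar.

```bash
python3 - <<'E'
from h import *
b=np.array([-.4,-.3,-2.2]);X=[521.45,-0.6]
z,f=descend(X[0],X[1],92,80,b,8,2,25)
z,f=descend(X[0],X[1],80,76,b,8,.5,12)
E
```

```text
end 24.02 [521.327  -0.657  79.838] [ 0.361  0.02  -0.906] [ 0.04   0.062 -0.024] 80
end 25.52 [521.649  -0.562  78.029] [-3.584  1.606 12.172] [0.45  1.923 0.005] 77.0
```

```bash
python3 - <<'E'
from h import *
bot.line_to([521.45,-0.6,78.2],20)
s=bot.read_state();print(s['contact_force'])
bot.move_gripper(44)
bot.line_to([521.45,-0.6,153],150)
a=np.deg2rad(25.9);k=np.array([521.4,-.6])+50*np.array([np.cos(a),np.sin(a)])
bot.line_to([k[0],k[1],153],150)
s=bot.read_state();print(s['t'],s['tcp_pos'],k,s['width'])
crop('side',"sd9",260,120,420,280,4)
crop('wrist','w9',220,110,420,260,4)
E
```

```text
[-1.269  0.226  0.319]
27.45 [565.747  21.184 151.38 ] [566.378  21.24 ] 44.35856453781273
```

View pics/sd9.png

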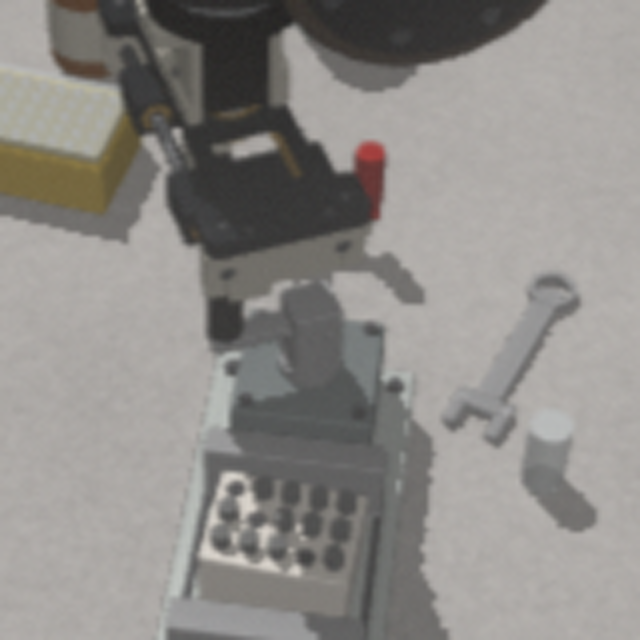

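View pics/w9.png

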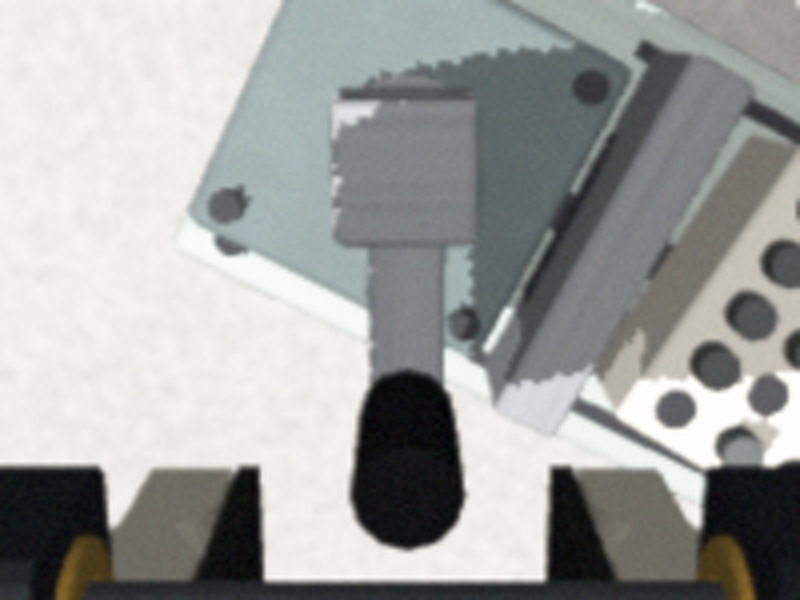

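```bash
cat >> h.py <<'E'
C=np.array([521.4,-.6]); ZK=103.5
def pos(a,r=50.): return [C[0]+r*np.cos(a),C[1]+r*np.sin(a),ZK]
def ft(s,a,base):
    f=(np.array(s['contact_force'])-base); t=np.array([np.sin(a),-np.cos(a)]); n=np.array([np.cos(a),np.sin(a)])
    return -f[:2]@t, f[:2]@n, f[2]   # push along cw, radial force on tool, z
E
python3 - <<'E'
from h import *
a=np.deg2rad(25.9)
p=pos(a);bot.line_to([p[0],p[1],120],120);bot.line_to(p,60);bot.pause(.1)
s=bot.read_state();base=np.array(s['contact_force']);print(base,s['tcp_pos'],p)
bot.move_gripper(10,15)
s=bot.read_state();print(s['t'],s['width'],s['contact_force'],s['tcp_pos'])
for i in range(9):
    a-=np.deg2rad(10);bot.line_to(pos(a),60)
    s=bot.read_state();d=s['tcp_pos'][:2]-C
    print(round(s['t'],2),np.round(ft(s,a,0),1),round(np.hypot(*d),2),round(np.rad2deg(np.arctan2(d[1],d[0])),1),np.round(s['moment'],2))
np.save('a.npy',a)
crop('side',"sd10",260,120,420,280,4)
E
```

```text
[0.092 0.3   0.748] [566.54  21.25 103.65] [np.float64(566.377888947759), np.float64(21.240089418385107), 103.5]
29.025 19.714426106621104 [ 1.141 -0.309 -0.301] [566.473  21.285 103.594]
29.32 [-0.2  0.6  0.5] 50.13 15.4 [ 0.18 -0.04 -0.01]
29.61 [1.1 0.2 1.3] 50.07 5.5 [-0.01 -0.05 -0.02]
29.9 [ 0.  -0.3  1.3] 49.98 -4.5 [ 0.1  -0.01  0.04]
30.19 [ 0.3 -0.1  1.2] 49.93 -14.4 [0.12 0.07 0.02]
30.48 [1.  0.1 1.1] 49.94 -24.5 [ 0.28  0.18 -0.03]
30.77 [ 0.4 -1.5  1.1] 49.88 -34.5 [ 0.42  0.24 -0.04]
31.07 [ 0.9 -2.6  1.6] 49.9 -44.4 [ 0.69  0.37 -0.01]
31.36 [-0.  -2.4  0.5] 49.88 -54.4 [0.92 0.37 0.01]
31.65 [ 0.  -3.1  0.7] 49.9 -64.3 [1.17 0.38 0.01]
```

View pics/sd10.png

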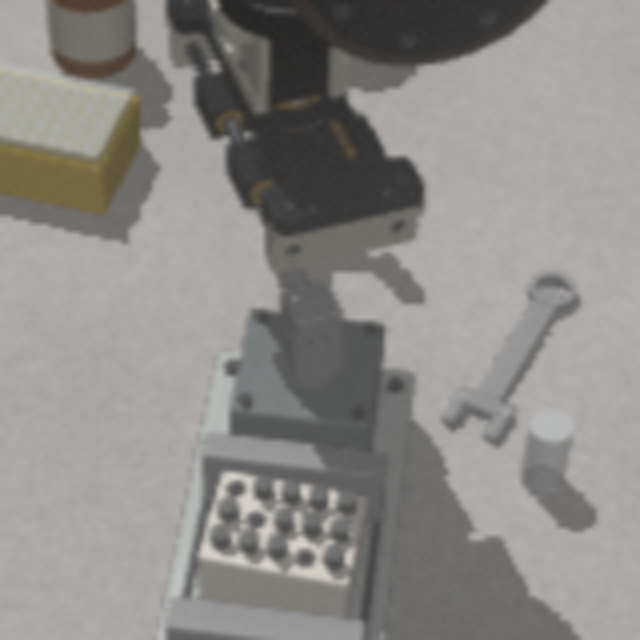

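Turning freely. I'll estimate the remaining jaw travel from w3 (the jaw-to-jaw gap) to know where to slow down.

```bash
python3 - <<'E'
from h import *
im=cv2.imread('pics/w3.png');crop('',"w3j",340,130,500,260,5,im)
E
```

```text
(no output)
```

View pics/w3j.png

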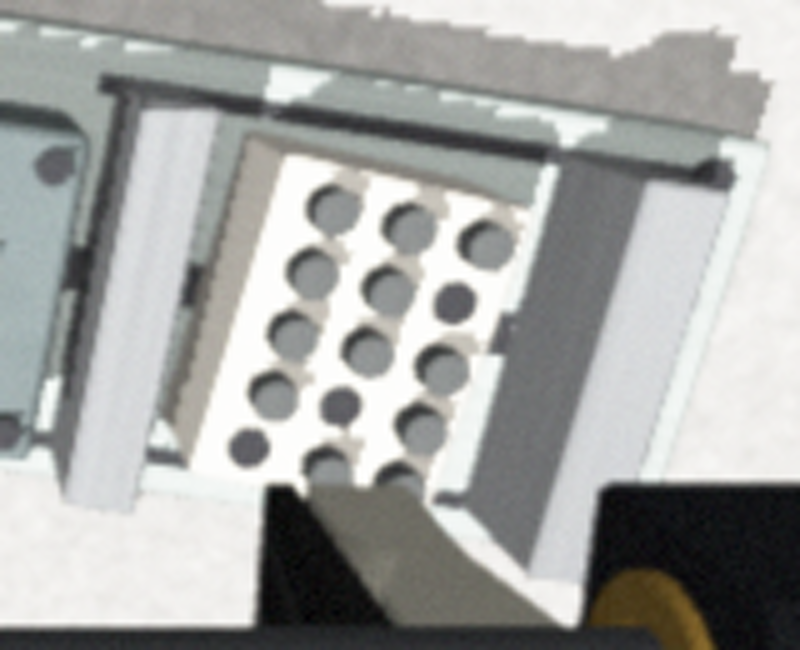

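```bash
python3 - <<'E'
from h import *
s=np.load('s3.npy',allow_pickle=True).item();c=bot.get_calibration('wrist');V=cam_wrist(s,c)
g=lambda p:(np.array(p)+.5)/5+[340,130]-.5
for z in (80,85): print(z,[ray(c,g(p),z,V)[:2] for p in[(217,108),(137,508),(645,178),(528,570)]])
print([ray(c,g(p),82,V)[:2] for p in[(287,153),(190,468),(525,208)]])
E
```

```text
80 [array([472.866,  67.583]), array([570.916,  67.591]), array([474.978, 167.405]), array([573.862, 166.462])]
85 [array([472.428,  66.393]), array([568.912,  66.401]), array([474.507, 164.619]), array([571.81 , 163.691])]
[array([480.417,  84.747]), array([558.132,  77.835]), array([485.254, 141.155])]
```

```bash
cat >> h.py <<'E'
import os
def wind(total_deg,step,v,stop,log=4,confirm=True):
    global C
    a=float(np.load('a.npy')); 
    if os.path.exists('C.npy'): C[:]=np.load('C.npy')
    n=int(round(total_deg/step)); rec=[]
    for i in range(n):
        a-=np.deg2rad(step);bot.line_to(pos(a),v)
        s=bot.read_state();t,r,z=ft(s,a,0);rec.append(t)
        C+=np.clip(.03*r,-.15,.15)*np.array([np.cos(a),np.sin(a)])
        if i%log==0 or t>stop-1: print(round(s['t'],2),round(25.9-np.rad2deg(a)),'push %.1f rad %.1f z %.1f'%(t,r,z),'w%.1f'%s['width'])
        if t>stop: break
    np.save('a.npy',a);np.save('C.npy',C);print('a',25.9-np.rad2deg(a),C,s['t'])
    return rec
E
python3 - <<'E'
from h import *
wind(180,15,90,3.5,2)
E
```

```text
31.99 105 push 0.3 rad -3.6 z 0.1 w19.8
32.58 135 push -0.1 rad -1.7 z -0.5 w19.6
33.16 165 push 0.6 rad -0.2 z 0.0 w19.6
33.74 195 push -0.5 rad 0.9 z 2.4 w19.3
34.33 225 push -1.3 rad 2.0 z 5.0 w19.8
34.91 255 push 0.0 rad 1.7 z 3.3 w19.6
a 270.0 [521.118  -0.151] 35.2
```

```bash
python3 - <<'E'
from h import *
wind(390,15,90,3.2,3)
crop('side',"sd11",260,120,420,280,4)
E
```

```text
35.49 285 push 0.2 rad 1.8 z 3.3 w19.5
36.37 330 push -0.2 rad 2.3 z 2.1 w19.8
37.24 375 push 0.0 rad 2.4 z 2.4 w19.7
38.12 420 push -1.0 rad 2.3 z 2.8 w19.5
38.99 465 push -0.5 rad 2.2 z 4.0 w19.3
39.87 510 push -0.4 rad 2.8 z 5.3 w19.2
40.74 555 push -0.5 rad 3.4 z 7.1 w19.5
41.62 600 push 0.1 rad 3.7 z 7.2 w19.5
42.49 645 push -0.2 rad 1.6 z 4.6 w19.4
a 659.9999999999997 [520.836  -0.207] 42.7833
```

View pics/sd11.png

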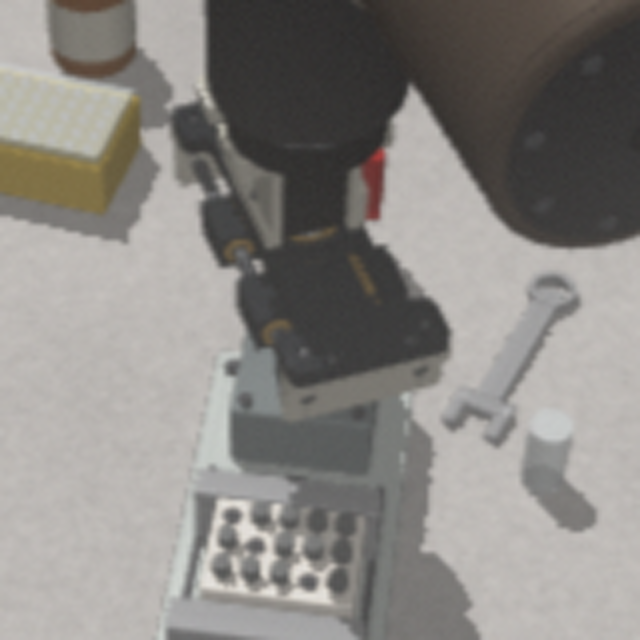

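```bash
python3 - <<'E'
from h import *
r=wind(110,10,70,1.6,1)
if len(r)==11: wind(60,6,50,1.6,1)
E
```

```text
43.11 670 push -0.0 rad 1.7 z 3.6 w19.8
43.38 680 push 0.1 rad 2.3 z 4.2 w19.6
43.66 690 push 0.2 rad 3.4 z 3.3 w19.4
43.93 700 push -0.6 rad 2.8 z 3.4 w19.7
44.21 710 push 0.2 rad 3.0 z 3.5 w19.1
44.48 720 push 0.0 rad 3.0 z 3.6 w19.9
44.76 730 push -0.0 rad 2.6 z 2.2 w19.4
45.03 740 push -0.4 rad 1.8 z 3.0 w19.7
45.31 750 push 0.7 rad 3.0 z 3.7 w19.7
45.58 760 push 0.3 rad 3.2 z 3.1 w19.5
45.86 770 push 0.0 rad 3.0 z 3.4 w19.9
a 769.9999999999995 [521.543   0.104] 45.8583
46.12 776 push 1.4 rad 2.8 z 2.9 w19.7
46.38 782 push 1.1 rad 2.1 z 3.5 w19.3
46.63 788 push 1.7 rad 1.8 z 3.1 w19.8
a 787.9999999999995 [521.708  -0.012] 46.6333
```

```bash
python3 - <<'E'
from h import *
wind(24,4,40,2.6,1)
crop('side',"sd12",280,210,400,330,5)
E
```

```text
46.88 792 push 1.6 rad 1.2 z 3.3 w19.8
47.13 796 push 2.7 rad 0.7 z 3.9 w19.6
a 795.9999999999995 [521.746  -0.053] 47.1333
```

View pics/sd12.png

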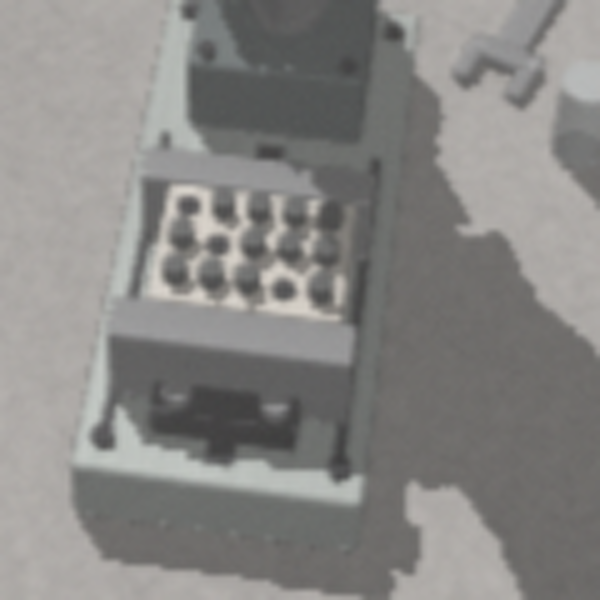

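```bash
python3 - <<'E'
from h import *
wind(15,3,30,4.0,1)
E
```

```text
47.43 799 push 1.4 rad 0.8 z 2.8 w19.7
47.68 802 push 1.6 rad 0.7 z 3.0 w19.7
47.93 805 push 2.2 rad -0.3 z 3.5 w19.6
48.18 808 push 1.9 rad 0.6 z 3.1 w19.6
48.43 811 push 2.0 rad -0.8 z 2.5 w19.8
a 810.9999999999995 [521.766  -0.077] 48.4333
```

```bash
python3 - <<'E'
from h import *
wind(40,5,40,3.4,1)
E
```

```text
48.69 816 push 1.7 rad 0.5 z 2.8 w19.6
48.95 821 push 1.0 rad 1.6 z 1.8 w19.6
49.21 826 push 0.4 rad 0.2 z 3.4 w19.8
49.47 831 push 1.3 rad 0.9 z 2.5 w20.3
49.73 836 push 1.5 rad 0.9 z 3.0 w20.0
49.98 841 push 5.2 rad 1.1 z 0.0 w19.9
a 840.9999999999995 [521.785  -0.234] 49.9833
```

A steep rise at 841°, which is 37.4 mm of jaw travel and close to the 38–40 mm estimate. I pause and read.

```bash
python3 - <<'E'
from h import *
C[:]=np.load('C.npy');a=float(np.load('a.npy'))
for i in range(4):
    bot.pause(.15);s=bot.read_state();print(s['t'],np.round(ft(s,a,0),2),s['moment'])
for i in range(2):
    a-=np.deg2rad(1.0);bot.line_to(pos(a),10);s=bot.read_state();t=ft(s,a,0);print(s['t'],np.round(t,2))
    if t[0]>5.5: break
np.save('a.npy',a)
E
```

```text
50.1333 [4.67 1.81 1.35] [-0.785 -1.793 -0.007]
50.2833 [5.18 1.39 1.61] [-0.815 -1.822 -0.032]
50.4333 [3.75 2.21 0.11] [-0.798 -1.769 -0.015]
50.5833 [4.38 2.46 1.25] [-0.761 -1.809  0.013]
50.8333 [ 6.09  0.83 -0.1 ]
```

```bash
python3 - <<'E'
from h import *
C[:]=np.load('C.npy');a=float(np.load('a.npy'))
bot.pause(.2);s=bot.read_state();print(s['t'],np.round(ft(s,a,0),2))
bot.move_gripper(50)
p=s['tcp_pos'];s=bot.read_state();print(s['contact_force'],s['width'])
bot.line_to([p[0],p[1],155],120)
s=bot.read_state();print(s['t'],s['contact_force'],s['tcp_pos'])
im=bot.camera('wrist')[:,:,::-1];cv2.imwrite('pics/w13.png',im)
bot.line_to([p[0],p[1]-150,230],250)
im=bot.camera('side')[:,:,::-1]
crop('',"sd13",260,150,420,310,4,im);crop('scene','sc13',250,120,390,240,5)
print(bot.read_state()['t'])
E
```

```text
51.0333 [ 5.74  2.17 -0.37]
[0.148 0.044 0.545] 49.82655276004798
52.35 [-1.001 -0.616 -1.477] [517.273 -49.861 154.529]
53.3167
```

View pics/w13.png

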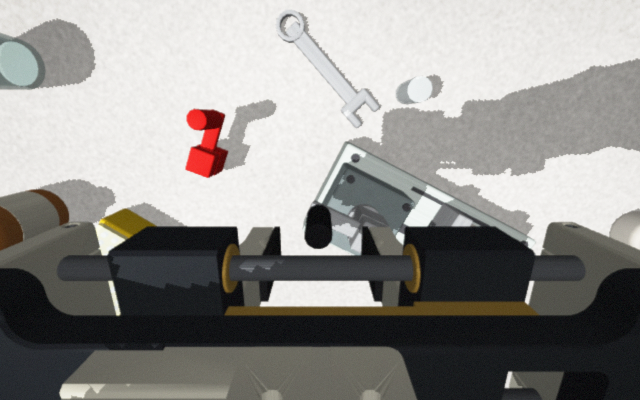

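View pics/sd13.png

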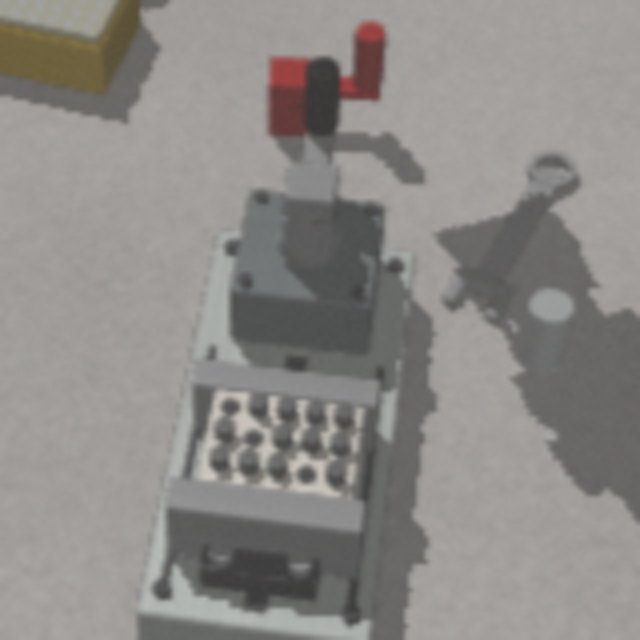

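View pics/sc13.png

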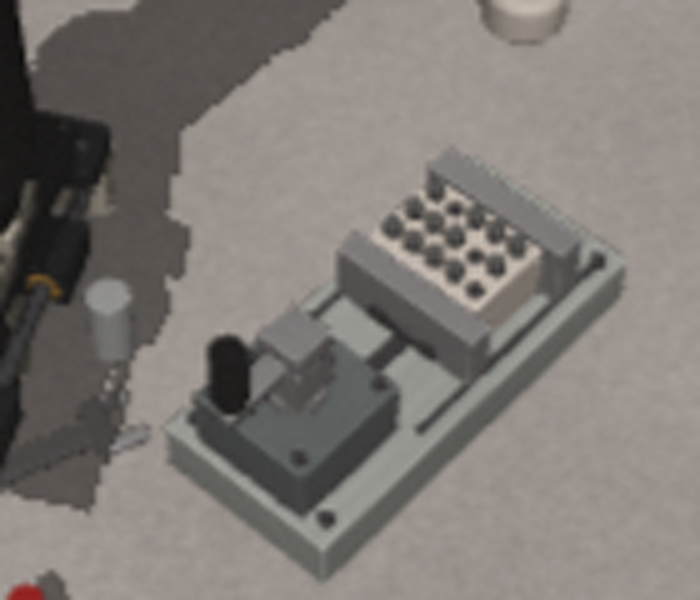

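```bash
python3 - <<'E'
from h import *
cs,cd=[bot.get_calibration(n) for n in('scene','side')]
print(tri(cs,(308.8,187),cd,(337.9,195.3)))
# predicted hub top outline if home
a=np.deg2rad(-96.5)
for z in (138,150):
  P=[[521.4+14*(np.cos(a)*i-np.sin(a)*j),-.4+14*(np.sin(a)*i+np.cos(a)*j),z] for i,j in((1,1),(1,-1),(-1,-1),(-1,1))]
  print(z,((proj(cs,P)-[250,120])*5).round(0).tolist(),((proj(cd,P)-[260,150])*4).round(0).tolist())
E
```

```text
(array([523.185,  -0.273, 134.385]), np.float64(3.031992190647359))
138 [[286.0, 359.0], [250.0, 327.0], [291.0, 297.0], [327.0, 329.0]] [[293.0, 155.0], [343.0, 164.0], [332.0, 201.0], [282.0, 191.0]]
150 [[286.0, 346.0], [250.0, 313.0], [290.0, 283.0], [327.0, 316.0]] [[294.0, 140.0], [344.0, 149.0], [333.0, 185.0], [282.0, 176.0]]
```

The hub top outline matches the fully home height (triangulated at 134 ±3 mm against 138 expected). The rack sits between both jaws and the bystanders are in place, so I hand in.

```bash
python3 - <<'E'
from h import *
s=bot.read_state();print(s['t'],s['contact_force'],np.abs(s['qvel']).max())
bot.close_job()
E
```

```text
53.3167 [0.131 0.013 0.486] 0.005294918287499391
the job is handed in; nothing more can be done
```

I seated the crank fully home on the shaft, wound it clockwise until the rack was held between both jaws, and handed the job in at 53.3 s. `close_job()` reports no verdict.

- **Seating:** I picked the grey crank, not the red look-alike. It slid on with almost no force and met the collar at about 12 N.
- **Winding:** I turned the knob about 842° (37.4 mm of jaw travel). The push rose sharply at 841°. It read about 6 N while turning and 4.5–5.7 N paused, inside the 4–7 N firm hold and well below the 12 N cracking point.
- **Last checks:**
  - The gripper is clear of everything and reads about 0.5 N.
  - The pictures show the rack upright between both jaws.
  - The spanner, the vial and the parts of the other bystanders in view look undisturbed. I did not measure their positions.
- **What disagreed:**
  - The real fingertips sit about 38 mm behind the reported TCP, so my first grasp closed above the hub. Touching the hub top showed this, two camera views agreed, and I corrected for it.
  - The final hub-top height came out at 134 mm with a 3 mm mismatch between cameras. Fully home would be 138 mm, so I took it as home.
  - The paused push was only slightly below the turning push, not the up to 3 N less that the task described.

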